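# Weigh two plungers on the balance and seat the heavier in its block

## Task

Stand the two brass plungers on the two pans of the balance, one each, and let go to see which side drops. Take the plunger that dropped and put it upright in the bore of the slide plate of the steel block, feeling lightly for the hole and letting it go fully home without forcing it; leave the lighter plunger standing on its pan and leave the lighter and tape roll alone.

Things in the scene. Friction and masses are not known exactly. Their poses are not given: they have to be found in the camera images.
- plunger_a: First of two look-alike upright brass plungers: round, 28 mm diameter, 64 mm tall, flat ends, foot edge bevelled 1.5 mm, closed, with two thin dark rings; about 0.1 kg and 0.2 kg because of unseen cores, and either of the two may be the heavier. Starts standing on the bench. Origin at the centre of its underside, z up along it.
- plunger_b: Second of two look-alike upright brass plungers: round, 28 mm diameter, 64 mm tall, flat ends, foot edge bevelled 1.5 mm, closed, with two thin dark rings; about 0.1 kg and 0.2 kg because of unseen cores, and either of the two may be the heavier. Starts standing on the bench. Origin at the centre of its underside, z up along it.
- plunger_a_center (a point): Centre of the first plunger, on its axis, 32 mm above its underside.
- plunger_b_center (a point): Centre of the second plunger, on its axis, 32 mm above its underside.
- balance: Grey base of the pivot balance, fixed to the bench, 80 x 130 mm; origin at the centre of its underside. The two arms run along its y axis; the pivot is 62 mm above the bench.
- beam (a joint): Tilt of the balance beam in rad, 0 level, stops at -0.1 and +0.1. Positive: the -y arm (pan_minus) is down; negative: the +y arm (pan_plus) is down. A weak spring levels it when empty; one plunger alone, or the heavier of two, takes its side down to the stop.
- pan_plus (a point): Centre of the upper face of the pan on the +y arm: a steel disc of 70 mm diameter with a rim 3 mm high, 110 mm from the pivot and 74 mm above the bench when level, sinking or rising 11 mm with the beam. It tilts with the beam.
- pan_minus (a point): The same for the pan on the -y arm.
- block: Steel block fixed to the bench, 74 (x) x 160 (y) x 34 mm high; origin at the centre of its underside. In a channel along its y axis lies a bright slide plate, 47 x 112 mm, flush with the block's top. The plate has one round bore, 31 mm diameter, down to the block's floor (22 mm deep, floor 12 mm above the bench). A plunger must not press on the block with over 30 N.
- block_top (a point): Middle of the block's top face, 34 mm above the bench; not the bore. The bore lies on the block's middle line x = 0, but the plate is clamped with it anywhere up to 14 mm to the -y or +y side of here; that place is not measured: find it by eye or by feel. Home, a plunger's centre is 10 mm above this point.
- lighter: Bystander: flat lighter lying on the bench, 78 x 24 x 12 mm; origin at the centre of its underside.
- tape_roll: Bystander: small tape roll lying flat, 53 mm across, 19 mm high; origin at the centre of its underside.
Things that resemble listed ones, but are neither listed nor needed, are in the scene too. What is shaped like the plunger_a but orange or purple is not meant.

How it is judged:
By the outcome, as a careful person would: the job done as asked, in the order asked, and still so for the second after the job is handed in, with the robot touching nothing.
It also fails if it takes over 72 s, if anything falls off the work surface, if the arm or the gripper's body presses on something with over 40 N, if the wrist force passes 120 N, or if a joint passes its speed limit or range.

## Robot

A 7-joint arm with a two-finger parallel gripper is mounted at the origin on the work surface; the furniture and walls round the work are solid. World frame = base frame: x ahead of the robot, y to its left, z up, the work surface at z = 0. Lengths are in mm, angles in rad, forces in N, time in s.
With the tool pointing down it reaches from about 400 to 875 mm from the base axis. Payload 6.5 kg.
Tool frame: the origin (TCP) lies at the very end of the fingers, on their centre line; the grasp point (between the pads) lies 19 mm behind it (robot.grip_depth is the distance from the TCP to the grasp point, in mm); z points along the fingers, y is the line along which they close (so a half turn about z gives the same grasp; the last joint's range is limited). The gripper opens to 88 mm and grips with 3 to 60 N. Pads are 18 mm wide; open, the fingers measure 123 mm over their backs; the gripper's body (75 mm by 187 mm) begins 45 mm behind the grasp point.
Start: joints at [-1.347, 0.536, -0.004, 1.538, 0.003, 1.067, -0.071], TCP at [185.739, 622.889, 238.716] pointing down, gripper open.
Joint ranges: [-2.7, 2.7], [-0.37, 2.16], [-1.27, 1.26], [0.24, 2.4], [-1.31, 4.45], [0.19, 1.91], [-2.76, 2.76]. Speed limits (rad/s): [2.39, 2.39, 3.14, 3.14, 3.14, 3.14, 3.14].

## Interface

Orientations are given as a unit quaternion [w, x, y, z].
In Python, from plant import robot, optics gives the robot as it stands.
- The arm moves only by the tool jog_arm, never from a script. Its arguments are lists of equal length, an entry for each row: "slide": the shift along the tool's x, y, z each as a share of 0.03 m, from -1 to 1, a list of three; "rotation": the turn, a rotation vector about the tool's x, y, z each as a share of 5 degrees, from -1 to 1, a list of three; "grip": the opening, from 0 (shut) to 1 (fully open). In form: {"slide": [[dx, dy, dz], ...], "rotation": [[ax, ay, az], ...], "grip": [grip, ...]}. A call has 1 to 20 rows; each row shifts and turns the commanded pose from where the row before left it, along the tool's axes as they then stand; what a row does not reach is not made up. A row lasts 1/10 s, in which the tool goes at most 50 mm and 8.59 degrees, less where a joint would pass 70% of its speed; a pose out of reach is approached as far as the arm can. A call with a number of a shift or a turn outside -1 to 1 is refused whole. A call with a gripper value outside its range is refused whole. The fingers move at their own pace and stop on an object; "grip_force" is the grip in N (left out, the last holds). Time passes only in rows, so rows that do not move let the fingers close. It gives the time, the measured TCP pose, the force, the opening and the grip force at its end, in the units of the state.
- robot.sense(): the state, without advancing time (a new reading comes with each control period).
- optics.grab_frame(name): name is "scene" or "top"; returns a dict with "img" (384x512x3 uint8, red, green, blue), "camera_matrix" (3x3 intrinsics, pixels), "extrinsics" (4x4, takes a point from camera to world coordinates). Camera axes: x right, y down, z forward; pixel columns grow to the right and rows downward; lengths in mm; the calibration is good to about 2 mm. A picture is of the moment at which its call begins. There is no depth.
- robot.job_done(): hands the job in; it is judged then, once.
The state is a dict: "t": time; "q": joint angles; "qd": joint speeds; "joint_torque": joint torques, N m; "eef_pos": TCP position; "eef_rot": TCP orientation; "wrist_force": force on the tool from outside, world axes, zero at the start; "wrist_torque": the same for the moment, N m; "finger_gap": opening from 0.0 (shut) to 1.0 (fully open); "gripper_force": force on a finger pad.
Only numpy, scipy, OpenCV 4.12 (cv2) and the standard library are available. Lean on these libraries where they do the work, as an engineer would, in place of code of your own. Each camera call takes 0.05 s, during which the arm holds its last target. There are 200 camera calls.

## Working session

There is one attempt and no reset: what is moved stays moved. The work goes in short steps, Python scripts to look and compute and a tool call to move; the robot and the scene stay as the last step left them, time stands still between calls to the robot, and variables do not carry over. Pictures are saved under pics/ and viewed, at most 10 in all, crops included, and the job is handed in when it is done.

Besides the shell and the picture viewer there is one more tool, called after "Call:" by a JSON object that holds its "fn" and its "kwargs", one argument or row to a line. jog_arm: Moves the arm, as the interface text tells. Its arguments: {"type":"object","properties":{"slide":{"type":"array","items":{"type":"array","items":{"type":"number"}}},"rotation":{"type":"array","items":{"type":"array","items":{"type":"number"}}},"grip":{"type":"array","items":{"type":"number"}},"grip_force":{"type":"number"}},"required":["slide","rotation","grip"]}

```bash
mkdir -p pics; cat > h.py <<'E'
import numpy as np, cv2
from plant import robot, optics
def ray(f,u,v,z):
    K=np.array(f["camera_matrix"]);T=np.array(f["extrinsics"])
    d=T[:3,:3]@np.linalg.solve(K,[u,v,1.]);o=T[:3,3]
    return o+d*(z-o[2])/d[2]
def proj(f,p):
    K=np.array(f["camera_matrix"]);T=np.array(f["extrinsics"])
    c=T[:3,:3].T@(np.array(p)-T[:3,3]);c=K@c;return c[:2]/c[2]
def save(f,n,crop=None,s=1):
    im=f["img"][:,:,::-1]
    if crop: im=im[crop[1]:crop[3],crop[0]:crop[2]]
    cv2.imwrite("pics/"+n,cv2.resize(im,None,fx=s,fy=s,interpolation=cv2.INTER_CUBIC))
E
python3 - <<'E'
from h import *
a=optics.grab_frame("top");b=optics.grab_frame("scene")
np.save("top0.npy",a,allow_pickle=True);np.save("sc0.npy",b,allow_pickle=True)
save(a,"top0.png",s=1.5);save(b,"sc0.png",s=1.5)
for f in(a,b):print(np.round(f["camera_matrix"],1).tolist(),np.round(f["extrinsics"],3).tolist())
s=robot.sense();print(s)
E
```

```text
[[440.1, 0.0, 265.4], [0.0, 440.1, 191.2], [0.0, 0.0, 1.0]] [[-0.007, -0.987, 0.163, 175.01], [-1.0, 0.008, 0.006, -9.667], [-0.007, -0.163, -0.987, 1525.253], [0.0, 0.0, 0.0, 1.0]]
[[468.9, 0.0, 249.8], [0.0, 468.9, 190.4], [0.0, 0.0, 1.0]] [[0.866, -0.377, 0.329, -3.332], [-0.5, -0.661, 0.56, -672.618], [0.007, -0.649, -0.761, 1017.139], [0.0, 0.0, 0.0, 1.0]]
{'t': 0.1, 'q': array([-1.3471871 ,  0.53705961, -0.00442951,  1.53872845,  0.00260357,
        1.06733143, -0.07120206]), 'qd': array([-3.67925677e-04, -3.27894227e-03,  1.56630896e-03, -2.08445153e-03,
        6.36389194e-05,  1.08949104e-03, -1.02334863e-03]), 'joint_torque': array([ 2.42993032e-03, -5.72079134e+01,  9.93768610e-01, -2.52231306e+01,
       -5.61922754e-02,  1.34230495e-02,  4.29820011e-05]), 'eef_pos': array([185.61371849, 622.37083043, 237.964637  ]), 'eef_rot': array([-4.97936917e-05,  1.44366610e-01,  9.89523978e-01, -7.58940303e-04]), 'wrist_force': array([ 0.29389196, -0.42613729, -0.57846335]), 'wrist_torque': array([-0.01738963, -0.0092579 , -0.01465261]), 'gripper_force': 0.0, 'finger_gap': 0.994245678341329}
```

View pics/top0.png

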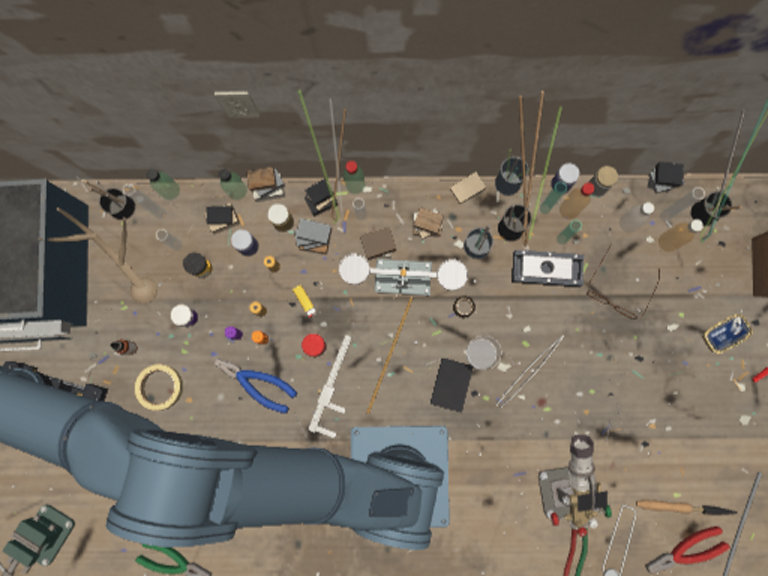

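View pics/sc0.png

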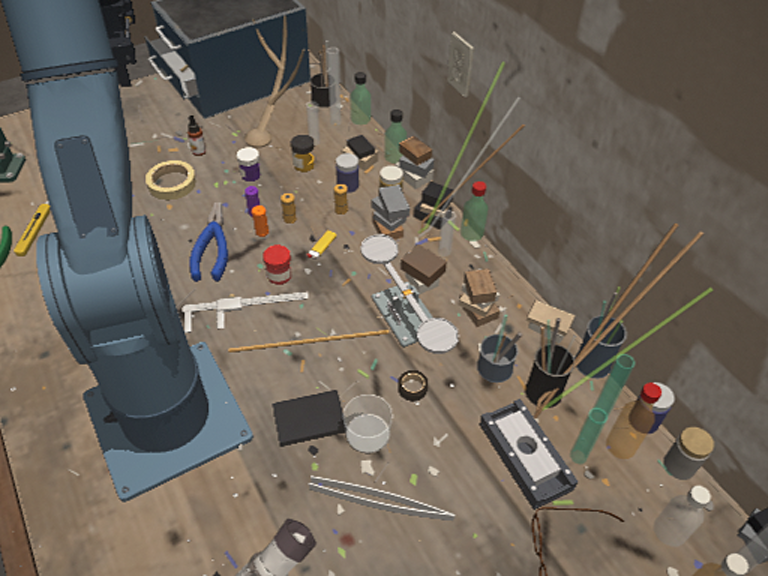

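Top view (in 1.5x pixels): the candidates are brass (270,263) and (256,308), purple (232,333) and orange (259,338). The two brass ones match the description (dark rings, brass colour). The balance is at (403,273) with pans at (354,268) and (453,274). The block is at (547,267), with the bore dark at (547,267). I'll measure these and check them in one crop.

```bash
python3 - <<'E'
from h import *
a=np.load("top0.npy",allow_pickle=True).item();b=np.load("sc0.npy",allow_pickle=True).item()
def comps(f,m,box,amin):
    x0,y0,x1,y1=box;mm=np.zeros(m.shape,np.uint8);mm[y0:y1,x0:x1]=m[y0:y1,x0:x1]
    n,l,s,c=cv2.connectedComponentsWithStats(mm,connectivity=4)
    return [(np.round(c[i],1).tolist(),s[i].tolist(),l==i) for i in range(1,n) if s[i,4]>=amin]
H=cv2.cvtColor(a["img"],cv2.COLOR_RGB2HSV);Hb=cv2.cvtColor(b["img"],cv2.COLOR_RGB2HSV)
print("brass top")
m=((H[...,0]>12)&(H[...,0]<26)&(H[...,1]>130)&(H[...,2]>90))
for c,s,_ in comps(a,m,(150,160,200,235),8):print(c,s,np.round(ray(a,*c,60),1))
m=((Hb[...,0]>12)&(Hb[...,0]<26)&(Hb[...,1]>110)&(Hb[...,2]>60))
print("brass scene")
for c,s,_ in comps(b,m,(160,115,250,160),8):print(c,s)
print("white")
m=(H[...,1]<40)&(H[...,2]>170)
for c,s,_ in comps(a,m,(220,160,320,200),60):print(c,s,np.round(ray(a,*c,74),1))
for c,s,l in comps(a,m,(335,160,400,200),60):
    print("plate",c,s,np.round(ray(a,*c,34),1))
    r=cv2.minAreaRect(np.argwhere(l)[:,::-1].astype(np.float32));print(r,[np.round(ray(a,*p,34),1).tolist() for p in cv2.boxPoints(r)])
g=cv2.cvtColor(a["img"],cv2.COLOR_RGB2GRAY)
print(g[170:188,352:378])
A=cv2.resize(a["img"][150:240,140:230],(400,400),interpolation=3)
B=cv2.resize(a["img"][155:200,335:395],(400,300),interpolation=3);C=np.zeros((400,400,3),np.uint8);C[:300]=B
cv2.imwrite("pics/c1.png",np.hstack([A,C])[:,:,::-1])
E
```

```text
brass top
[179.3, 174.4] [176, 171, 8, 8, 43] [477.4 291.2  60. ]
[197.8, 194.7] [195, 191, 5, 10, 27] [407.  226.9  60. ]
[170.3, 204.9] [167, 201, 8, 9, 47] [373.1 318.9  60. ]
[171.1, 223.9] [168, 221, 7, 7, 43] [309.1 314.4  60. ]
brass scene
[226.9, 132.3] [222, 123, 10, 20, 151]
[192.2, 138.5] [187, 129, 11, 20, 148]
[172.1, 139.6] [169, 137, 7, 6, 34]
[218.8, 156.7] [213, 153, 12, 7, 53]
white
[242.4, 178.7] [226, 169, 41, 20, 467] [458.   75.7  74. ]
[294.5, 181.8] [271, 173, 41, 20, 466] [445.9 -99.   74. ]
[257.4, 191.1] [251, 188, 15, 7, 68] [415.3  25.5  74. ]
[278.1, 192.4] [268, 190, 18, 5, 65] [410.3 -43.6  74. ]
plate [364.4, 177.6] [348, 168, 33, 18, 383] [ 466.  -342.5   34. ]
((364.4535827636719, 176.19692993164062), (32.19519805908203, 16.563230514526367), 3.8140745162963867) [[446.2, -284.8, 34.0], [504.3, -290.8, 34.0], [495.7, -401.4, 34.0], [437.8, -394.7, 34.0]]
[[162 169 172 169 140 142 142 143 122 118 117 104 106 104 176 125 102 103
  102 101 102 103 102  99 100 101]
 [233 234 233 231 211 211 211 211 185 185 185 171 176 178 177 167 170 168
  142 140 141 142
[... 1062 characters left out ...]
25 188 229
  229 229 229 229 229 229 228 228]
 [233 233 232 232 232 231 232 231 231 230 215 180 173 168 182 205 230 229
  229 229 229 229 229 228 228 227]
 [216 214 219 218 219 223 225 225 226 231 230 231 230 230 230 231 230 230
  229 229 229 229 229 228 228 227]
 [117 105 141 139 143 169 180 180 182 210 209 210 209 212 212 208 212 215
  216 219 221 221 222 228 228 228]
 [102 103 101 102 106 105 105 104 103  98  96  94  99 143 139 103 115 138
  140 163 175 174 178 205 204 204]
 [104 105 106 103 102 104 101 102 102 101 102 100 117 202 195 100 100 101
  100 104 103 102 102  96  94  93]
 [ 94  96  96  91  91  92  93  95  95  96 103 104 122 214 209 104 103 100
  101 101 100 100 100 100 100 101]]
```

View pics/c1.png

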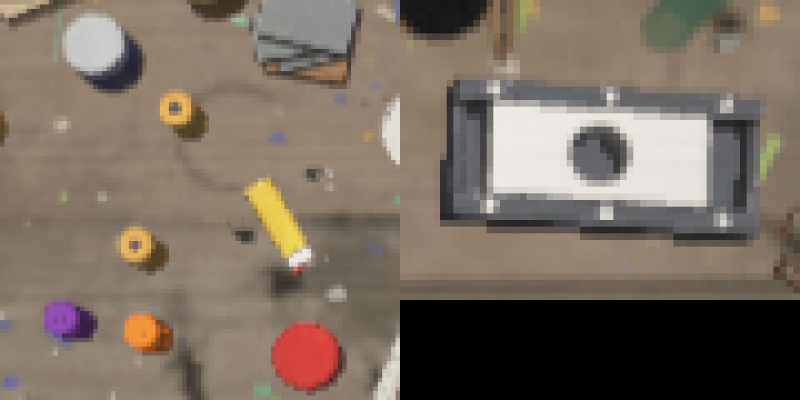

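Brass tops confirmed at pixels (179.6,174.1) and (170.4,205.1). Purple and orange are excluded by colour. The bore is the dark circle at about (364.5,178), inside the white plate. Next I'll refine with both views.

```bash
python3 - <<'E'
from h import *
a=np.load("top0.npy",allow_pickle=True).item();b=np.load("sc0.npy",allow_pickle=True).item()
H=cv2.cvtColor(a["img"],cv2.COLOR_RGB2HSV)
# two-view of plungers: scene body blob centre(axis, mid height ~32)
for t,s in(((179.5,174.3),(226.9,132.3)),((170.4,204.9),(192.2,138.5))):
    print("top z62",np.round(ray(a,*t,62),1),"scene z34",np.round(ray(b,*s,34),1))
p=ray(a,236,178.7,74);m=ray(a,302,182.6,74);print("pans",p,m,np.linalg.norm(p-m),np.arctan2(-(p-m)[0],(p-m)[1]))
for f,c in((a,(348,166,382,190)),(b,(325,275,385,320))):
    g=cv2.cvtColor(f["img"],cv2.COLOR_RGB2GRAY)
    w=(g>185).astype(np.uint8);x0,y0,x1,y1=c;sub=w[y0:y1,x0:x1]
    n,l,s,cc=cv2.connectedComponentsWithStats(sub);i=1+np.argmax(s[1:,4]);pl=(l==i).astype(np.uint8)
    cs,h=cv2.findContours(pl,cv2.RETR_CCOMP,cv2.CHAIN_APPROX_NONE)
    k=max([j for j in range(len(cs)) if h[0][j][3]>=0],key=lambda j:cv2.contourArea(cs[j]))
    e=cv2.fitEllipse(cs[k]);u=e[0][0]+x0,e[0][1]+y0
    print("bore px",u,e[1],np.round(ray(f,*u,34),1))
    r=cv2.minAreaRect(cs[max(range(len(cs)),key=lambda j:cv2.contourArea(cs[j]))])
    q=np.array([ray(f,x+x0,y+y0,34) for x,y in cv2.boxPoints(r)]);print("plate",np.round(q,1).tolist(),q.mean(0))
# pans in scene
print("scene pans",proj(b,p),proj(b,m))
# jar / stone / redcap bottle heights: rough pixel matches
from scipy.optimize import least_squares
for n,t,s in(("jar",(161,160),(231.5,106)),("stone",(209,154),(260,134)),("redcap",(234.5,111),(319,126))):
    r=least_squares(lambda x:np.r_[proj(a,x)-t,proj(b,x)-s],[480,200,60]);print(n,np.round(r.x),r.cost)
E
```

```text
top z62 [477.4 290.1  62. ] scene z34 [478.8 289.5  34. ]
top z62 [372.8 318.1  62. ] scene z34 [374.  317.1  34. ]
pans [458.13853031  97.19236887  74.        ] [ 442.92244807 -124.11296236   74.        ] 221.8278133828624 -0.06864801883600835
bore px (364.4372749328613, 177.75698852539062) (10.183417320251465, 10.571199417114258) [ 465.4 -342.6   34. ]
plate [[447.3, -285.8, 34.0], [492.2, -290.7, 34.0], [483.2, -400.1, 34.0], [438.4, -394.8, 34.0]] [ 465.25943405 -342.86682709   34.        ]
bore px (350.8162612915039, 296.24769592285156) (13.358510971069336, 15.955178260803223) [ 464.3 -344.1   34. ]
plate [[446.3, -287.2, 34.0], [493.2, -282.9, 34.0], [482.3, -399.2, 34.0], [438.4, -401.5, 34.0]] [ 465.03704108 -342.71115535   34.        ]
scene pans [252.69129083 165.08927421] [292.0573548  223.13917053]
jar [527. 351.  73.] 0.4354513331639743
stone [540. 190.  80.] 0.8591075001691127
redcap [679. 100. 118.] 0.03531411136148306
```

Call:
{"fn": "jog_arm", "kwargs": {
  "slide": [
    [0, 0, 0],
    [0, 0, 0],
    [0, 0, 0],
    [-0.6, -1, 0],
    [-0.6, -1, 0],
    [-0.6, -1, 0],
    [-0.6, -1, 0],
    [-0.6, -1, 0],
    [-0.6, -1, 0],
    [-0.98, -0.63, 0.6],
    [-0.98, -0.63, 0.6],
    [-0.98, -0.63, 0.6],
    [-0.98, -0.63, 0.6],
    [-0.98, -0.63, 0.6],
    [-0.98, -0.63, 0.6],
    [-0.98, -0.63, 0.6],
    [0, 0, 0],
    [0, 0, 0],
    [0, 0, 0]
  ],
  "rotation": [
    [0, 0, -0.84],
    [0, 0, -0.84],
    [0, 0, -0.84],
    [0, 0, 0],
    [0, 0, 0],
    [0, 0, 0],
    [0, 0, 0],
    [0, 0, 0],
    [0, 0, 0],
    [0, 0, 0],
    [0, 0, 0],
    [0, 0, 0],
    [0, 0, 0],
    [0, 0, 0],
    [0, 0, 0],
    [0, 0, 0],
    [0, 0, 0],
    [0, 0, 0],
    [0, 0, 0]
  ],
  "grip": [0.5, 0.5, 0.5, 0.5, 0.5, 0.5, 0.5, 0.5, 0.5, 0.5, 0.5, 0.5, 0.5, 0.5, 0.5, 0.5, 0.5, 0.5, 0.5],
  "grip_force": 15
}}

```text
t: 2.0
eef_pos: [476.1, 290.6, 113.0]
eef_rot: [-0.0, 0.034, 0.999, 0.0]
wrist_force: [0.2, 0.5, 0.3]
finger_gap: 0.497
gripper_force: 0.0
```

Call:
{"fn": "jog_arm", "kwargs": {
  "slide": [
    [-0.05, 0, 0.7],
    [0, 0, 0.7],
    [0, 0, 0.7],
    [0, 0, 0.7],
    [0, 0, 0],
    [0, 0, 0],
    [0, 0, 0],
    [0, 0, 0],
    [0, 0, 0],
    [0, 0, 0]
  ],
  "rotation": [
    [0, 0, 0],
    [0, 0, 0],
    [0, 0, 0],
    [0, 0, 0],
    [0, 0, 0],
    [0, 0, 0],
    [0, 0, 0],
    [0, 0, 0],
    [0, 0, 0],
    [0, 0, 0]
  ],
  "grip": [0.5, 0.5, 0.5, 0.5, 0.5, 0.25, 0.25, 0.25, 0.25, 0.25],
  "grip_force": 15
}}

```text
t: 3.0
eef_pos: [479.2, 290.5, 30.0]
eef_rot: [0.001, 0.035, 0.999, 0.001]
wrist_force: [-1.3, 1.6, 6.6]
finger_gap: 0.31
gripper_force: 15.0
```

Call:
{"fn": "jog_arm", "kwargs": {
  "slide": [
    [0, 0, -0.3],
    [0, 0, -0.9],
    [0, 0, -1],
    [0, 0, -1],
    [0, 0, -0.8],
    [0, 0, 0],
    [0, 0, 0],
    [0, 0, 0]
  ],
  "rotation": [
    [0, 0, 0],
    [0, 0, 0],
    [0, 0, 0],
    [0, 0, 0],
    [0, 0, 0],
    [0, 0, 0],
    [0, 0, 0],
    [0, 0, 0]
  ],
  "grip": [0.2, 0.2, 0.2, 0.2, 0.2, 0.2, 0.2, 0.2],
  "grip_force": 25
}}

```text
t: 3.8
eef_pos: [477.5, 288.6, 147.4]
eef_rot: [-0.001, 0.035, 0.999, -0.001]
wrist_force: [-0.3, 0.7, -3.1]
finger_gap: 0.308
gripper_force: 25.0
```

```bash
python3 - <<'E'
from h import *
F=[]
for i in range(6):
    optics.grab_frame("top");F.append(robot.sense()["wrist_force"])
s=robot.sense();print(np.round(np.mean(F,0),2),np.round(np.std(F,0),2),s["eef_pos"],s["t"],s["finger_gap"],s["gripper_force"])
E
```

```text
[ 0.05 -0.48 -2.4 ] [0.37 0.69 0.5 ] [478.1734819  289.13711636 148.08021113] 4.1 0.31057380180941474 24.99958268017508
```

Call:
{"fn": "jog_arm", "kwargs": {
  "slide": [
    [0.02, -0.6, -0.6],
    [0.02, -0.99, 0],
    [0.02, -0.99, 0],
    [0.02, -0.99, 0],
    [0.02, -0.99, 0],
    [0.02, -0.99, 0],
    [0.02, -0.99, 0],
    [0.02, -0.99, 0],
    [0.02, -0.99, 0],
    [0.02, -0.99, 0],
    [0.02, -0.99, 0],
    [0, -0.99, 0],
    [0, -0.99, 0],
    [0, -0.8, 0],
    [0, -0.51, 0],
    [0, 0, 0.4],
    [0, 0, 0.4],
    [0, 0, 0],
    [0, 0, 0],
    [0, 0, 0]
  ],
  "rotation": [
    [0, 0, 0],
    [0, 0, 0],
    [0, 0, 0],
    [0, 0, 0],
    [0, 0, 0],
    [0, 0, 0],
    [0, 0, 0],
    [0, 0, 0],
    [0, 0, 0],
    [0, 0, 0],
    [0, 0, 0],
    [0, 0, 0],
    [0, 0, 0],
    [0, 0, 0],
    [0, 0, 0],
    [0, 0, 0],
    [0, 0, 0],
    [0, 0, 0],
    [0, 0, 0],
    [0, 0, 0]
  ],
  "grip": [0.2, 0.2, 0.2, 0.2, 0.2, 0.2, 0.2, 0.2, 0.2, 0.2, 0.2, 0.2, 0.2, 0.2, 0.2, 0.2, 0.2, 0.2, 0.2, 0.2],
  "grip_force": 25
}}

```text
t: 6.1
eef_pos: [443.3, -122.1, 142.7]
eef_rot: [0.0, 0.034, 0.999, 0.0]
wrist_force: [0.5, -0.2, -1.5]
finger_gap: 0.308
gripper_force: 25.0
```

```bash
python3 - <<'E'
from h import *
b=optics.grab_frame("scene");save(b,"s2.png",(190,90,350,250),3.5)
s=robot.sense();print(s["eef_pos"],s["eef_rot"],s["t"],s["wrist_force"])
print(proj(b,s["eef_pos"]-[0,0,29]))
E
```

```text
[ 443.34043822 -122.31239643  142.89179223] [2.04674488e-04 3.43846960e-02 9.99408649e-01 5.86828145e-05] 6.15 [-0.08296063 -0.12966132 -1.98627713]
[293.02785112 212.79001324]
```

View pics/s2.png

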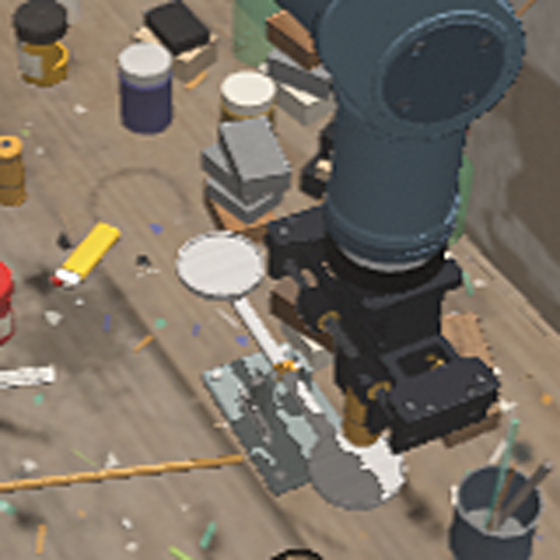

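The picture shows plunger A hanging over pan_minus, foot at about (293,215) full-frame. Pan centre projects to (292,223), which fits a foot about 38 mm above it. I'll lower it while tilting to match the pan.

Call:
{"fn": "jog_arm", "kwargs": {
  "slide": [
    [0, 0, 0.4],
    [0, 0, 0.4],
    [0, 0, 0.4],
    [0, -0.03, 0.1],
    [0, -0.03, 0.1],
    [0, -0.03, 0.1],
    [0, 0, 0.07],
    [0, 0, 0.05],
    [0, 0, 0],
    [0, 0, 0]
  ],
  "rotation": [
    [0, 0, 0],
    [0, 0, 0],
    [0, 0, 0],
    [-0.3, 0, 0],
    [-0.3, 0, 0],
    [-0.3, 0, 0],
    [-0.24, 0, 0],
    [0, 0, 0],
    [0, 0, 0],
    [0, 0, 0]
  ],
  "grip": [0.2, 0.2, 0.2, 0.2, 0.2, 0.2, 0.2, 0.2, 0.2, 0.2],
  "grip_force": 25
}}

```text
t: 7.15
eef_pos: [442.7, -124.7, 93.7]
eef_rot: [0.001, 0.035, 0.998, 0.05]
wrist_force: [0.5, 0.2, -1.2]
finger_gap: 0.314
gripper_force: 25.0
```

Call:
{"fn": "jog_arm", "kwargs": {
  "slide": [
    [0, 0, 0.04],
    [0, 0, 0.03],
    [0, 0, 0],
    [0, 0, 0]
  ],
  "rotation": [
    [0, 0, 0],
    [0, 0, 0],
    [0, 0, 0],
    [0, 0, 0]
  ],
  "grip": [0.2, 0.2, 0.2, 0.2],
  "grip_force": 25
}}

```text
t: 7.55
eef_pos: [443.3, -124.6, 92.8]
eef_rot: [0.002, 0.035, 0.998, 0.05]
wrist_force: [-2.6, 0.7, 8.6]
finger_gap: 0.312
gripper_force: 25.0
```

Call:
{"fn": "jog_arm", "kwargs": {
  "slide": [
    [0, 0, -0.03],
    [0, 0, 0],
    [0, 0, 0],
    [0, 0, 0],
    [0, 0, -0.3],
    [0, 0, -0.7],
    [0, 0, -0.9],
    [0, 0, -0.9],
    [0, 0, 0],
    [0, 0, 0],
    [0, 0, 0]
  ],
  "rotation": [
    [0, 0, 0],
    [0, 0, 0],
    [0, 0, 0],
    [0, 0, 0],
    [0, 0, 0],
    [0, 0, 0],
    [0, 0, 0],
    [0, 0, 0],
    [0.4, 0, 0],
    [0.4, 0, 0],
    [0.34, 0, 0]
  ],
  "grip": [0.2, 0.36, 0.4, 0.5, 0.5, 0.5, 0.5, 0.5, 0.5, 0.5, 0.5]
}}

```text
t: 8.65
eef_pos: [442.5, -133.4, 177.4]
eef_rot: [0.001, 0.035, 0.999, -0.001]
wrist_force: [-0.3, 0.3, -0.2]
finger_gap: 0.497
gripper_force: 0.0
```

```bash
python3 - <<'E'
from h import *
F=[]
for i in range(5):
    b=optics.grab_frame("scene");F.append(robot.sense()["wrist_force"])
save(b,"s3.png",(190,90,350,250),3.5)
s=robot.sense();print(np.round(np.mean(F,0),2),s["eef_pos"],s["eef_rot"],s["t"],s["finger_gap"])
E
```

```text
[ 0.09 -0.17 -0.15] [ 442.32077963 -133.4430656   176.71991842] [1.56252236e-04 3.50676111e-02 9.99384901e-01 2.41030906e-04] 8.9 0.5036102386266551
```

View pics/s3.png

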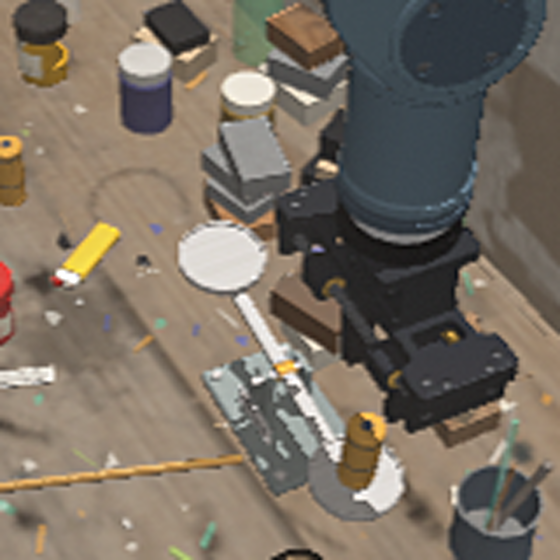

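A stands on pan_minus at crop (360,450), about (293,218) full-frame, and its side is down. Now for B.

Call:
{"fn": "jog_arm", "kwargs": {
  "slide": [
    [0.2, 0.6, 0],
    [0.2, 0.96, 0],
    [0.2, 0.96, 0],
    [0.2, 0.96, 0],
    [0.2, 0.96, 0],
    [0.2, 0.96, 0],
    [0.2, 0.96, 0],
    [0.2, 0.96, 0],
    [0.2, 0.96, 0],
    [0.2, 0.96, 0],
    [0.2, 0.96, 0],
    [0.2, 0.96, 0],
    [0.25, 0.96, 0.5],
    [0.25, 0.96, 0.6],
    [0.25, 0.96, 0.6],
    [0.23, 0.8, 0.6],
    [0, 0, 0],
    [0, 0, 0],
    [0, 0, 0]
  ],
  "rotation": [
    [0, 0, 0],
    [0, 0, 0],
    [0, 0, 0],
    [0, 0, 0],
    [0, 0, 0],
    [0, 0, 0],
    [0, 0, 0],
    [0, 0, 0],
    [0, 0, 0],
    [0, 0, 0],
    [0, 0, 0],
    [0, 0, 0],
    [0, 0, 0],
    [0, 0, 0],
    [0, 0, 0],
    [0, 0, 0],
    [0, 0, 0],
    [0, 0, 0],
    [0, 0, 0]
  ],
  "grip": [0.5, 0.5, 0.5, 0.5, 0.5, 0.5, 0.5, 0.5, 0.5, 0.5, 0.5, 0.5, 0.5, 0.5, 0.5, 0.5, 0.5, 0.5, 0.5]
}}

```text
t: 10.8
eef_pos: [373.1, 316.7, 107.9]
eef_rot: [0.0, 0.036, 0.999, -0.0]
wrist_force: [0.1, 0.3, 0.3]
finger_gap: 0.497
gripper_force: 0.0
```

Call:
{"fn": "jog_arm", "kwargs": {
  "slide": [
    [0, 0.03, 0.66],
    [0, 0, 0.66],
    [0, 0, 0.66],
    [0, 0, 0.66],
    [0, 0, 0],
    [0, 0, 0],
    [0, 0, 0],
    [0, 0, 0],
    [0, 0, 0],
    [0, 0, -0.3],
    [0, 0, -0.9],
    [0, 0, -1],
    [0, 0, -1],
    [0, 0, -1],
    [0, 0, -0.8],
    [0, 0, 0],
    [0, 0, 0],
    [0, 0, 0]
  ],
  "rotation": [
    [0, 0, 0],
    [0, 0, 0],
    [0, 0, 0],
    [0, 0, 0],
    [0, 0, 0],
    [0, 0, 0],
    [0, 0, 0],
    [0, 0, 0],
    [0, 0, 0],
    [0, 0, 0],
    [0, 0, 0],
    [0, 0, 0],
    [0, 0, 0],
    [0, 0, 0],
    [0, 0, 0],
    [0, 0, 0],
    [0, 0, 0],
    [0, 0, 0]
  ],
  "grip": [0.5, 0.5, 0.5, 0.5, 0.5, 0.2, 0.2, 0.2, 0.2, 0.2, 0.2, 0.2, 0.2, 0.2, 0.2, 0.2, 0.2, 0.2],
  "grip_force": 25
}}

```text
t: 12.6
eef_pos: [371.5, 318.2, 177.3]
eef_rot: [-0.001, 0.035, 0.999, -0.001]
wrist_force: [-0.8, -0.3, -1.4]
finger_gap: 0.311
gripper_force: 25.0
```

```bash
python3 - <<'E'
from h import *
F=[]
for i in range(5):
    b=optics.grab_frame("scene");F.append(robot.sense()["wrist_force"])
s=robot.sense();print(np.round(np.mean(F,0),2),s["eef_pos"],s["eef_rot"],s["t"],s["finger_gap"])
E
```

```text
[-0.16 -0.15 -0.86] [371.91084383 318.55025113 177.5364123 ] [-5.13938240e-04  3.48689231e-02  9.99391615e-01 -5.41865053e-04] 12.85 0.312763421119303
```

Call:
{"fn": "jog_arm", "kwargs": {
  "slide": [
    [-0.42, -0.6, 0],
    [-0.42, -0.9, 0],
    [-0.42, -0.9, 0],
    [-0.42, -0.9, 0],
    [-0.42, -0.9, 0],
    [-0.42, -0.9, 0],
    [-0.42, -0.9, 0],
    [-0.43, -0.9, 0],
    [0, -0.32, 0.3],
    [0, 0, 0.55],
    [0, 0, 0.55],
    [0, 0, 0.5],
    [0, -0.05, 0],
    [0, -0.05, 0],
    [0, 0, 0],
    [0, 0, 0]
  ],
  "rotation": [
    [0, 0, 0],
    [0, 0, 0],
    [0, 0, 0],
    [0, 0, 0],
    [0, 0, 0],
    [0, 0, 0],
    [0, 0, 0],
    [0, 0, 0],
    [0, 0, 0],
    [0, 0, 0],
    [0, 0, 0],
    [0, 0, 0],
    [-0.57, 0, 0],
    [-0.57, 0, 0],
    [0, 0, 0],
    [0, 0, 0]
  ],
  "grip": [0.2, 0.2, 0.2, 0.2, 0.2, 0.2, 0.2, 0.2, 0.2, 0.2, 0.2, 0.2, 0.2, 0.2, 0.2, 0.2],
  "grip_force": 25
}}

```text
t: 14.45
eef_pos: [457.4, 93.0, 120.9]
eef_rot: [0.001, 0.035, 0.998, 0.049]
wrist_force: [-0.1, 0.3, -1.5]
finger_gap: 0.314
gripper_force: 25.0
```

Call:
{"fn": "jog_arm", "kwargs": {
  "slide": [
    [0, 0, 0.07],
    [0, 0, 0.07],
    [0, 0, 0.04],
    [0, 0, 0],
    [0, 0, 0]
  ],
  "rotation": [
    [0, 0, 0],
    [0, 0, 0],
    [0, 0, 0],
    [0, 0, 0],
    [0, 0, 0]
  ],
  "grip": [0.2, 0.2, 0.2, 0.2, 0.2],
  "grip_force": 25
}}

```text
t: 14.95
eef_pos: [457.8, 93.4, 115.8]
eef_rot: [0.002, 0.035, 0.998, 0.05]
wrist_force: [-1.0, 0.2, -0.4]
finger_gap: 0.31
gripper_force: 25.0
```

Call:
{"fn": "jog_arm", "kwargs": {
  "slide": [
    [0, 0, 0.04],
    [0, 0, 0.03],
    [0, 0, 0],
    [0, 0, 0]
  ],
  "rotation": [
    [0, 0, 0],
    [0, 0, 0],
    [0, 0, 0],
    [0, 0, 0]
  ],
  "grip": [0.2, 0.2, 0.2, 0.2],
  "grip_force": 25
}}

```text
t: 15.35
eef_pos: [458.0, 93.6, 113.9]
eef_rot: [0.002, 0.035, 0.998, 0.05]
wrist_force: [-0.2, -0.3, 1.2]
finger_gap: 0.309
gripper_force: 25.0
```

Call:
{"fn": "jog_arm", "kwargs": {
  "slide": [
    [0, 0, 0],
    [0, 0, 0],
    [0, 0, 0],
    [0, 0, 0],
    [0, 0, -0.3],
    [0, 0, -0.8],
    [0, 0, -1],
    [0, 0, -0.5],
    [0, 0, 0],
    [0, 0, 0],
    [0, 0, 0],
    [0, 0, 0],
    [0, 0, 0]
  ],
  "rotation": [
    [0, 0, 0],
    [0, 0, 0],
    [0, 0, 0],
    [0, 0, 0],
    [0, 0, 0],
    [0, 0, 0],
    [0, 0, 0],
    [0, 0, 0],
    [0.57, 0, 0],
    [0.57, 0, 0],
    [0, 0, 0],
    [0, 0, 0],
    [0, 0, 0]
  ],
  "grip": [0.34, 0.37, 0.4, 0.5, 0.5, 0.5, 0.5, 0.5, 0.5, 0.5, 0.5, 0.5, 0.5]
}}

```text
t: 16.65
eef_pos: [457.2, 85.2, 191.4]
eef_rot: [-0.0, 0.035, 0.999, 0.0]
wrist_force: [0.6, 0.6, -1.0]
finger_gap: 0.498
gripper_force: 0.0
```

```bash
python3 - <<'E'
from h import *
b=optics.grab_frame("scene")
save(b,"s4.png",(190,90,350,250),3.5)
s=robot.sense();print(s["eef_pos"],s["eef_rot"],s["t"],s["finger_gap"])
E
```

```text
[457.17220974  85.12147892 191.30479677] [-1.68697619e-04  3.54660412e-02  9.99370845e-01  2.14434391e-04] 16.7 0.5001077013426543
```

View pics/s4.png

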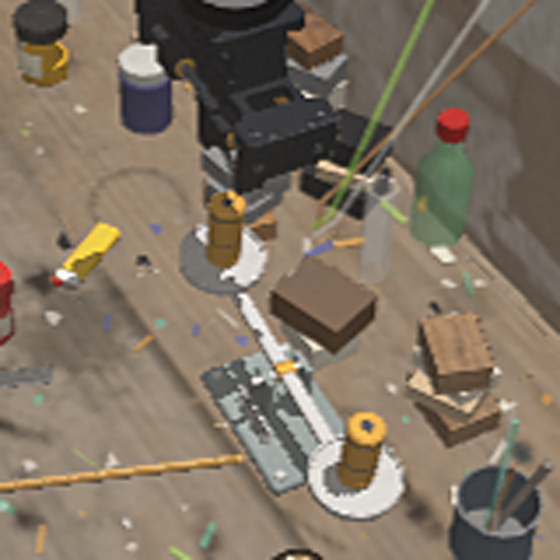

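Both plungers stand: B at crop (224,230) on pan_plus, A at (360,450). A's side has stayed down, so A is the heavier, which agrees with the felt weights (about 2 N against 0.9 N). I'll take A, lifting slowly so B's pan sinks gently.

Call:
{"fn": "jog_arm", "kwargs": {
  "slide": [
    [0, -0.6, 0],
    [0, -0.98, 0],
    [0, -0.98, 0],
    [0, -0.98, 0],
    [0, -0.98, 0],
    [0, -0.98, 0],
    [0, -0.98, 0],
    [-0.02, -0.86, 0],
    [0, 0, 0],
    [0, 0, 0],
    [0, 0, 0],
    [0, 0, 0]
  ],
  "rotation": [
    [0, 0, 0],
    [0, 0, 0],
    [0, 0, 0],
    [0, 0, 0],
    [0, 0, 0],
    [0, 0, 0],
    [0, 0, 0],
    [0, 0, 0],
    [-0.57, 0, 0],
    [-0.57, 0, 0],
    [0, 0, 0],
    [0, 0, 0]
  ],
  "grip": [0.5, 0.5, 0.5, 0.5, 0.5, 0.5, 0.5, 0.5, 0.5, 0.5, 0.5, 0.5]
}}

```text
t: 17.9
eef_pos: [442.3, -134.4, 191.2]
eef_rot: [0.002, 0.036, 0.998, 0.049]
wrist_force: [-0.1, -0.4, -1.2]
finger_gap: 0.496
gripper_force: 0.0
```

Call:
{"fn": "jog_arm", "kwargs": {
  "slide": [
    [0, 0, 0.8],
    [0, 0, 0.8],
    [0, 0, 0.8],
    [0, 0, 0.6],
    [0, 0, 0.26],
    [0, 0, 0],
    [0, 0, 0],
    [0, 0, 0],
    [0, 0, 0],
    [0, 0, 0],
    [0, 0, 0]
  ],
  "rotation": [
    [0, 0, 0],
    [0, 0, 0],
    [0, 0, 0],
    [0, 0, 0],
    [0, 0, 0],
    [0, 0, 0],
    [0, 0, 0],
    [0, 0, 0],
    [0, 0, 0],
    [0, 0, 0],
    [0, 0, 0]
  ],
  "grip": [0.5, 0.5, 0.5, 0.5, 0.5, 0.5, 0.36, 0.28, 0.2, 0.2, 0.2],
  "grip_force": 25
}}

```text
t: 19.0
eef_pos: [443.9, -124.5, 94.8]
eef_rot: [0.003, 0.035, 0.998, 0.05]
wrist_force: [0.3, -0.2, 7.2]
finger_gap: 0.309
gripper_force: 25.0
```

Call:
{"fn": "jog_arm", "kwargs": {
  "slide": [
    [0, 0, -0.07],
    [0, 0, -0.1],
    [0, 0, -0.1],
    [0, 0, -0.1],
    [0, 0, -0.1],
    [0, 0, -0.1],
    [0, 0, -0.1],
    [0, 0, -0.1],
    [0, 0, -0.1],
    [0, 0, -0.1],
    [0, 0, -0.5],
    [0, 0, -1],
    [0, 0, -0.5],
    [0, 0, 0],
    [0, 0, 0],
    [0, 0, 0],
    [0, 0, 0]
  ],
  "rotation": [
    [0, 0, 0],
    [0, 0, 0],
    [0, 0, 0],
    [0, 0, 0],
    [0, 0, 0],
    [0, 0, 0],
    [0, 0, 0],
    [0, 0, 0],
    [0, 0, 0],
    [0, 0, 0],
    [0, 0, 0],
    [0, 0, 0],
    [0, 0, 0],
    [0.57, 0, 0],
    [0.57, 0, 0],
    [0, 0, 0],
    [0, 0, 0]
  ],
  "grip": [0.2, 0.2, 0.2, 0.2, 0.2, 0.2, 0.2, 0.2, 0.2, 0.2, 0.2, 0.2, 0.2, 0.2, 0.2, 0.2, 0.2],
  "grip_force": 25
}}

```text
t: 20.7
eef_pos: [442.5, -132.8, 182.7]
eef_rot: [-0.0, 0.035, 0.999, 0.001]
wrist_force: [-0.3, 0.1, -2.2]
finger_gap: 0.308
gripper_force: 25.0
```

Call:
{"fn": "jog_arm", "kwargs": {
  "slide": [
    [-0.15, -0.6, 0],
    [-0.15, -0.9, 0],
    [-0.15, -0.9, 0],
    [-0.15, -0.9, 0],
    [-0.15, -0.9, 0],
    [-0.15, -0.9, 0],
    [-0.15, -0.9, 0],
    [-0.18, -0.95, 0],
    [0, 0, 0.6],
    [0, 0, 0.9],
    [0, 0, 0.9],
    [0, 0, 0.6],
    [0, 0, 0],
    [0, 0, 0],
    [0, 0, 0]
  ],
  "rotation": [
    [0, 0, 0],
    [0, 0, 0],
    [0, 0, 0],
    [0, 0, 0],
    [0, 0, 0],
    [0, 0, 0],
    [0, 0, 0],
    [0, 0, 0],
    [0, 0, 0],
    [0, 0, 0],
    [0, 0, 0],
    [0, 0, 0],
    [0, 0, 0],
    [0, 0, 0],
    [0, 0, 0]
  ],
  "grip": [0.2, 0.2, 0.2, 0.2, 0.2, 0.2, 0.2, 0.2, 0.2, 0.2, 0.2, 0.2, 0.2, 0.2, 0.2],
  "grip_force": 25
}}

```text
t: 22.2
eef_pos: [465.4, -344.5, 93.8]
eef_rot: [0.001, 0.035, 0.999, -0.0]
wrist_force: [-0.7, -0.3, -2.4]
finger_gap: 0.307
gripper_force: 25.0
```

```bash
python3 - <<'E'
from h import *
P=[]
for i in range(3):
    b=optics.grab_frame("scene");P.append(robot.sense()["eef_pos"])
np.save("sc5.npy",b,allow_pickle=True)
p=np.mean(P,0);s=robot.sense();print(p,s["eef_rot"],s["t"],s["wrist_force"])
print("foot px",proj(b,p-[0,0,30]),"bore",proj(b,[464.9,-343.3,34]))
A=cv2.resize(b["img"][255:330,315:390],(500,500),interpolation=3);B=cv2.resize(b["img"][130:240,230:310],(291,400),interpolation=3);C=np.zeros((500,291,3),np.uint8);C[:400]=B
cv2.imwrite("pics/s5.png",np.hstack([A,C])[:,:,::-1])
E
```

```text
[ 465.49463481 -344.27627369   93.8553101 ] [ 8.37773386e-04  3.49885133e-02  9.99387286e-01 -3.93766035e-04] 22.35 [-0.15636789  0.13838797 -3.08308827]
foot px [353.51373114 289.77605083] bore [350.79146037 295.85132377]
```

View pics/s5.png

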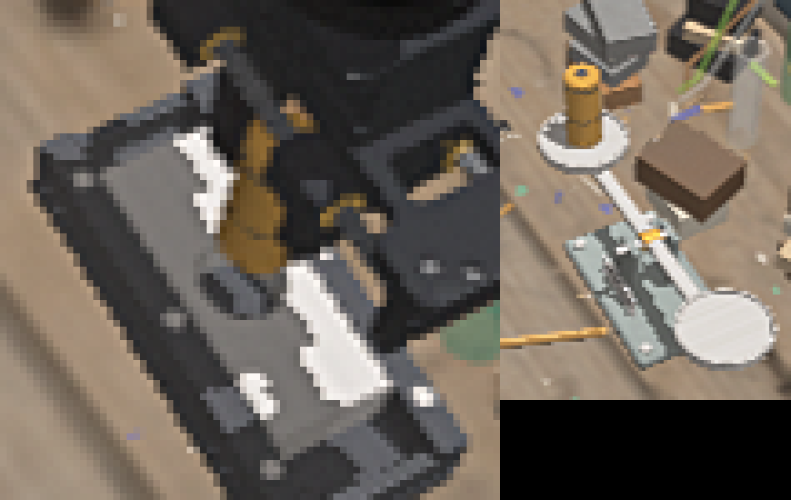

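The picture shows plunger A's foot just above and behind the bore (foot centre about (353,290), as projected; bore about (351,296)). B is still standing on pan_plus. I'll lower with care.

Call:
{"fn": "jog_arm", "kwargs": {
  "slide": [
    [0.02, 0.02, 0.4],
    [0, 0, 0.4],
    [0, 0, 0.03],
    [0, 0, 0.03],
    [0, 0, 0.03],
    [0, 0, 0]
  ],
  "rotation": [
    [0, 0, 0],
    [0, 0, 0],
    [0, 0, 0],
    [0, 0, 0],
    [0, 0, 0],
    [0, 0, 0]
  ],
  "grip": [0.2, 0.2, 0.2, 0.2, 0.2, 0.2],
  "grip_force": 25
}}

```text
t: 22.95
eef_pos: [464.3, -343.0, 66.0]
eef_rot: [-0.0, 0.035, 0.999, 0.0]
wrist_force: [-0.3, 1.0, -1.9]
finger_gap: 0.311
gripper_force: 25.0
```

Call:
{"fn": "jog_arm", "kwargs": {
  "slide": [
    [0, 0, 0.03],
    [0, 0, 0.03],
    [0, 0, 0.03],
    [0, 0, 0]
  ],
  "rotation": [
    [0, 0, 0],
    [0, 0, 0],
    [0, 0, 0],
    [0, 0, 0]
  ],
  "grip": [0.2, 0.2, 0.2, 0.2],
  "grip_force": 25
}}

```text
t: 23.35
eef_pos: [464.7, -343.1, 63.3]
eef_rot: [0.0, 0.035, 0.999, -0.0]
wrist_force: [0.9, 0.2, -1.9]
finger_gap: 0.307
gripper_force: 25.0
```

Call:
{"fn": "jog_arm", "kwargs": {
  "slide": [
    [0, 0, 0.03],
    [0, 0, 0.03],
    [0, 0, 0]
  ],
  "rotation": [
    [0, 0, 0],
    [0, 0, 0],
    [0, 0, 0]
  ],
  "grip": [0.2, 0.2, 0.2],
  "grip_force": 25
}}

```text
t: 23.65
eef_pos: [464.6, -343.1, 61.4]
eef_rot: [0.0, 0.035, 0.999, -0.0]
wrist_force: [1.5, 0.2, -1.9]
finger_gap: 0.304
gripper_force: 25.0
```

Call:
{"fn": "jog_arm", "kwargs": {
  "slide": [
    [0, 0, 0.03],
    [0, 0, 0.03],
    [0, 0, 0.03],
    [0, 0, 0]
  ],
  "rotation": [
    [0, 0, 0],
    [0, 0, 0],
    [0, 0, 0],
    [0, 0, 0]
  ],
  "grip": [0.2, 0.2, 0.2, 0.2],
  "grip_force": 25
}}

```text
t: 24.05
eef_pos: [464.5, -343.0, 58.7]
eef_rot: [0.0, 0.035, 0.999, -0.0]
wrist_force: [1.8, -0.1, -2.2]
finger_gap: 0.308
gripper_force: 25.0
```

Call:
{"fn": "jog_arm", "kwargs": {
  "slide": [
    [-0.02, 0, 0.04],
    [0, 0, 0.06],
    [0, 0, 0.06],
    [0, 0, 0.06],
    [0, 0, 0.06],
    [0, 0, 0.04],
    [0, 0, 0.03],
    [0, 0, 0]
  ],
  "rotation": [
    [0, 0, 0],
    [0, 0, 0],
    [0, 0, 0],
    [0, 0, 0],
    [0, 0, 0],
    [0, 0, 0],
    [0, 0, 0],
    [0, 0, 0]
  ],
  "grip": [0.2, 0.2, 0.2, 0.2, 0.2, 0.2, 0.2, 0.2],
  "grip_force": 25
}}

```text
t: 24.85
eef_pos: [464.9, -343.0, 48.1]
eef_rot: [-0.0, 0.035, 0.999, 0.0]
wrist_force: [2.5, 0.0, -2.7]
finger_gap: 0.307
gripper_force: 25.0
```

Call:
{"fn": "jog_arm", "kwargs": {
  "slide": [
    [-0.02, 0, 0.03],
    [0, 0, 0.03],
    [0, 0, 0.03],
    [0, 0, 0.03],
    [0, 0, 0]
  ],
  "rotation": [
    [0, 0, 0],
    [0, 0, 0],
    [0, 0, 0],
    [0, 0, 0],
    [0, 0, 0]
  ],
  "grip": [0.2, 0.2, 0.2, 0.2, 0.2],
  "grip_force": 25
}}

```text
t: 25.35
eef_pos: [465.2, -343.0, 44.4]
eef_rot: [-0.0, 0.035, 0.999, 0.0]
wrist_force: [0.6, 0.4, -2.9]
finger_gap: 0.31
gripper_force: 25.0
```

Call:
{"fn": "jog_arm", "kwargs": {
  "slide": [
    [0, 0, 0.03],
    [0, 0, 0.03],
    [0, 0, 0]
  ],
  "rotation": [
    [0, 0, 0],
    [0, 0, 0],
    [0, 0, 0]
  ],
  "grip": [0.2, 0.2, 0.2],
  "grip_force": 25
}}

```text
t: 25.65
eef_pos: [465.5, -343.1, 43.9]
eef_rot: [-0.0, 0.035, 0.999, 0.0]
wrist_force: [-2.1, 2.1, 10.5]
finger_gap: 0.304
gripper_force: 25.0
```

It touched bottom at about 13 N, with the TCP 32 mm above the bore floor as expected. I'll ease off and release.

Call:
{"fn": "jog_arm", "kwargs": {
  "slide": [
    [0, 0, -0.03],
    [0, 0, 0],
    [0, 0, 0],
    [0, 0, 0],
    [0, 0, 0],
    [0, 0, -0.2],
    [0, 0, -0.8],
    [0, 0, -1],
    [0, 0, -1],
    [0, 0, -1],
    [0, 0, -1],
    [0, 0, 0],
    [0, 0, 0],
    [0, 0, 0]
  ],
  "rotation": [
    [0, 0, 0],
    [0, 0, 0],
    [0, 0, 0],
    [0, 0, 0],
    [0, 0, 0],
    [0, 0, 0],
    [0, 0, 0],
    [0, 0, 0],
    [0, 0, 0],
    [0, 0, 0],
    [0, 0, 0],
    [0, 0, 0],
    [0, 0, 0],
    [0, 0, 0]
  ],
  "grip": [0.2, 0.34, 0.38, 0.45, 0.5, 0.5, 0.5, 0.5, 0.5, 0.5, 0.5, 0.5, 0.5, 0.5]
}}

```text
t: 27.05
eef_pos: [464.9, -342.6, 192.9]
eef_rot: [-0.001, 0.035, 0.999, 0.0]
wrist_force: [0.3, 0.3, -0.2]
finger_gap: 0.504
gripper_force: 0.0
```

```bash
python3 - <<'E'
from h import *
b=optics.grab_frame("scene")
s=robot.sense();print(s["eef_pos"],s["t"],s["wrist_force"],s["finger_gap"])
print("expect top of home plunger px",proj(b,[465,-343,76]))
A=cv2.resize(b["img"][250:335,310:395],(500,500),interpolation=3);B=cv2.resize(b["img"][130:240,230:310],(291,400),interpolation=3);C=np.zeros((500,291,3),np.uint8);C[:400]=B
cv2.imwrite("pics/s6.png",np.hstack([A,C])[:,:,::-1])
E
```

```text
[ 464.77692622 -342.55446578  192.63241272] 27.1 [-0.1830151  -0.40433109 -0.07083396] 0.4971170703523462
expect top of home plunger px [353.93042884 286.79666719]
```

View pics/s6.png

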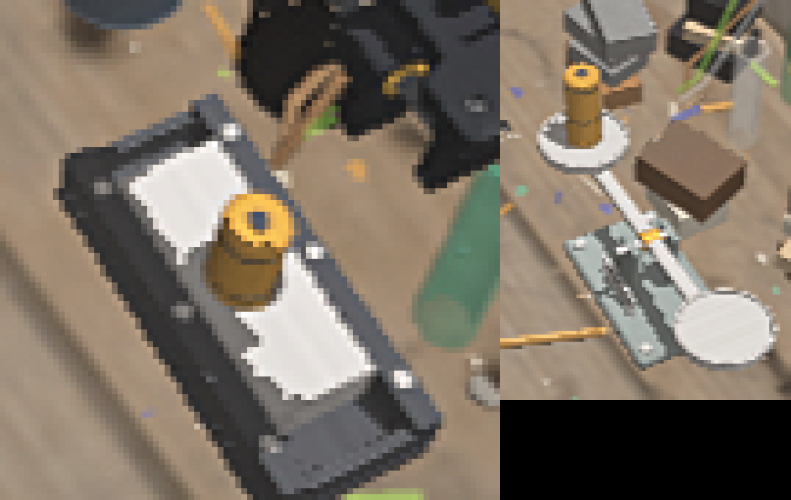

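Plunger A's top is at about (353.9,287.6), against the (353.9,286.8) expected when fully home. B stands on pan_plus, and the gripper is clear.

```bash
python3 -c "
from plant import robot
print(robot.job_done())"
```

```text
the job is handed in; nothing more can be done
None
```

Plunger A dropped its side of the balance, so it was the heavier; it now stands fully home in the bore, the lighter plunger B still stands on its pan, the lighter and tape roll were not touched, and the job is handed in at about 27 s.

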